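Start the lapping machine from its control station

TASK

Start the lapping machine from its control station with the fingertips: press the raised end of the black mains rocker fully down so that it stays switched on, then press the blue reset button fully in and let it come back out, then press the green start button fully in and let it come back out. Only press: do not press the red emergency stop or the black inch button, and leave the canisters and everything else lying on the bench where they are. Finish with the hand clear of everything.

Things in the scene. Friction and masses are not known exactly. Their poses are not given: they have to be found in the camera images.
- station: control station screwed to the bench: grey box, aluminium top plate, 120 (x) x 340 (y) x 70 mm high. Origin: centre of its underside; z up, +x roughly away from the robot. On its flat top, 70 mm above the bench, in a row along y at x = 0: mains rocker at y = +125 mm, three push buttons at +60, 0 and -60 mm (blue, green, black, in any order), red emergency stop at -130 mm.
- mains (a joint): tilt of the mains rocker, rad. 0 = off: its half towards the station's -x lies level, the other half slopes up. 0.36 = on: the +x half pressed down until it is level. No spring, it stays where it is left; about 3 N on the middle of the raised half tips it. It turns about an axis along the station's y, 2 mm below the top plate.
- mains_on_end (a point): on the black mains rocker (50 mm along the station's x, 26 mm wide, in a frame 60 x 36 mm, 3 mm high): point on the face of its +x half (white bar, raised when off), 16 mm from the valley between the halves. Moves with it. A level half has its face 8 mm above the top plate; the raised end is 17 mm above it.
- mains_off_end (a point): the like point on the -x half of the rocker, 16 mm from the valley; rises as the rocker is switched on.
- reset_base: the blue reset push button as a whole: fixed bright ring 40 mm across, 6 mm high, on the station's top plate, with the blue cap in it. Origin: centre of the ring's underside, at the top plate; axes as the station's.
- reset (a joint): travel of the blue reset push button, m: 0 = out, 0.006 = fully in. Springs back by itself; starts to move at 1.5 N and is fully in at 4.5 N.
- reset_top (a point): centre of the top of the blue reset button's cap: 29 mm across, standing 16 mm above the top plate when out and 10 mm when fully in, in a bright ring 40 mm across and 6 mm high. Moves with the cap; z up.
- start_base: the green start push button as a whole: fixed bright ring 40 mm across, 6 mm high, on the station's top plate, with the green cap in it. Origin: centre of the ring's underside, at the top plate; axes as the station's.
- start (a joint): travel of the green start push button, m: 0 = out, 0.006 = fully in. Springs back by itself; starts to move at 1.5 N and is fully in at 4.5 N.
- start_top (a point): centre of the top of the green start button's cap; same sizes as the blue one.
- inch (a joint): travel of the black inch push button, m: 0 = out, 0.006 = fully in; same spring as the others. Not to be pressed.
- inch_top (a point): centre of the top of the black inch button's cap; same sizes as the blue one.
- stop (a joint): travel of the red emergency stop, m: 0 = out, 0.006 = fully in. Not to be pressed.
- stop_top (a point): centre of the top of the red mushroom head of the emergency stop, 40 mm across, 29 mm above the top plate, on a yellow disc.
- canister_a: screw-top aluminium canister, 68 mm across, 74 mm high, standing loose beside the station. Origin: centre of its underside.
- canister_b: the other canister, the same.
- ring: bronze conditioning ring, 110 mm outside, 80 mm inside, 25 mm high, lying loose. Origin: centre of its underside.
- seat: hardened steel valve seat, a ring 48 mm outside, 26 mm inside, 12 mm high, loose. Origin: centre of its underside.
- guard: clear acrylic reed guard, an upturned channel 100 (its x) x 60 x 28 mm high, loose. Origin: centre of its underside.
- tweezers: steel tweezers lying flat, about 123 mm long (its x) and 15 mm wide, 5 mm thick, loose. Origin: near the middle, underside.
- valve_plate: steel compressor valve plate with four holes, 80 (its x) x 110 x 10 mm, lying loose. Origin: centre of its underside.

How it is judged:
On the way, in this order (a step that is already met when the one before it is completed fails the run):
1. the fingers press the mains rocker over to on (value of joint mains above 0.31 rad and contact force between the fingers and station above 0.2 N).
2. the fingers press the blue reset button in (contact force between the fingers and reset_base above 0.2 N and value of joint reset above 0.0045 m and value of joint mains above 0.31 rad), for 0.05 s.
3. the blue reset button is let out again (value of joint reset below 0.001 m).
4. the fingers press the green start button in (contact force between the fingers and start_base above 0.2 N and value of joint start above 0.0045 m and value of joint mains above 0.31 rad), for 0.05 s.
At the end, for the whole second after the job is handed in: The mains rocker stands at on (above 0.31 of 0.36 rad), all push buttons and the emergency stop are out again (within 1 mm), and every loose thing lies within 10 mm of where it was (value of joint mains above 0.31 rad and value of joint each of reset, start, inch, stop below 0.001 m and distance of each of canister_a, canister_b, ring, seat, guard, tweezers, valve_plate from where it was at the start of the episode below 0.01 m); the robot touches nothing.
It fails at once if the black inch button is pressed (value of joint inch above 0.0015 m).
It fails at once if the red emergency stop is pressed (value of joint stop above 0.0015 m).
It fails at once if the green or blue button is pressed while the mains is off (value of joint mains below 0.2 rad and value of joint any of reset, start above 0.003 m).
It fails at once if the green and blue buttons are pressed together (value of joint each of reset, start above 0.003 m).
It fails at once if a loose thing on the bench is pushed away, lifted or carried (distance of any of canister_a, canister_b, ring, seat, guard, tweezers, valve_plate from where it was at the start of the episode above 0.015 m).
It also fails if it takes over 42 s, if anything falls off the work surface, if the arm or the gripper's body presses on something with over 40 N, if the wrist force passes 120 N, or if a joint passes its speed limit or range.

ROBOT

A 6-joint arm with a two-finger parallel gripper is mounted at the origin on the work surface. World frame = base frame: x ahead of the robot, y to its left, z up, the work surface at z = 0. Lengths are in m, angles in rad, forces in N, time in s.
With the tool pointing down it reaches from about 0.375 to 0.975 m from the base axis. Payload 3.8 kg.
Tool frame: the origin (TCP) lies between the finger pads; the fingertips stand 17 mm ahead of it and the grasp point (between the pads) lies 2 mm behind it; z points along the fingers, y is the direction in which the jaws open and shut (so a half turn about z gives the same grasp; the last joint's range is limited). The gripper opens to 88 mm and grips with 3 to 60 N. Pads are 18 mm wide; open, the fingers measure 123 mm over their backs; the gripper's body (75 mm by 187 mm) begins 45 mm behind the grasp point.
Start: joints at [-1.337, 0.264, 1.604, -0, 1.274, -0.037], TCP at [0.181, -0.65, 0.256] pointing down, gripper open.
Joint ranges: [-2.63, 2.63], [-0.94, 2.18], [0.31, 2.57], [-1.31, 4.45], [0, 2.66], [-2.55, 2.55]. Speed limits (rad/s): [2.57, 2.57, 3.14, 3.14, 3.14, 3.14].

INTERFACE

Orientations are given as a unit quaternion [w, x, y, z].
In Python, from workcell import status, eyes, workorder gives the robot as it stands. The module is installed in compiled form; this text tells all that it offers.
- The arm moves only by the tool jog_arm, never from a script. Its argument "series" is a list of rows, each a list of 3 entries, a list of its own where there are three numbers: the shift along the world's x, y, z in mm, then the turn, a rotation vector about the world's x, y, z in degrees, then the closure in counts, from 0 (fully open) to 255 (shut). In form: [[[x, y, z], [ax, ay, az], claw], ...]. A call has 1 to 20 rows; each row is the pose to reach, as a shift and turn from the pose commanded when the call began; what a row does not reach only later rows make up. A row lasts 1/10 s, in which the tool goes at most 50 mm and 8.59 degrees, less where a joint would pass 70% of its speed; a pose out of reach is approached as far as the arm can. A call with a gripper value outside its range is refused whole. The fingers move at their own pace and stop on an object; "grip_force" is the grip in N (left out, the last holds). Time passes only in rows, so rows that repeat a pose let the fingers close. It gives the time, the measured TCP pose, the force and the opening at its end, in the units of the state.
- status.sense(): the state, without advancing time (a new reading comes with each control period).
- eyes.capture(name): name is "side" or "top"; returns a dict with "pixels" (420x560x3 uint8, red, green, blue), "fx", "fy", "cx", "cy" (pixels), "distortion" ([k1, k2, p1, p2, k3] as OpenCV has them; the pictures are not rectified), "xyz" and "rotation" of the camera in the world. Camera axes: x right, y down, z forward; pixel columns grow to the right and rows downward; lengths in m; the calibration is good to about 2 mm. A picture is of the moment at which its call begins. There is no depth.
- workorder.hand_in(): hands the job in, once; it reports no verdict.
The state is a dict: "t": time; "joint_positions": joint angles; "qvel": joint speeds; "joint_torque": joint torques, N m; "position": TCP position; "tool_rot": TCP orientation; "contact_force": force on the tool from outside, world axes, zero at the start; "wrist_torque": the same for the moment, N m; "width": finger opening in m.
Only numpy, scipy, OpenCV 4.12 (cv2) and the standard library are available. Lean on these libraries where they do the work, as an engineer would, in place of code of your own. Each camera call takes 0.05 s, during which the arm holds its last target. There are 200 camera calls.

## Working session

There is one attempt and no reset: what is moved stays moved. The work goes in short steps, Python scripts to look and compute and a tool call to move; the robot and the scene stay as the last step left them, time stands still between calls to the robot, and variables do not carry over. Pictures are saved under pics/ and viewed, about 8 in all and at most 12, crops included, and the job is handed in when it is done.

Besides the shell and the picture viewer there is one more tool, called in YAML: its name, and indented under it one key for each argument. jog_arm: Moves the arm, as the interface text tells. Its arguments: {"type":"object","properties":{"series":{"type":"array"},"grip_force":{"type":"number"}},"required":["series"]}

```bash
mkdir -p pics; cat > h.py <<'E'
import numpy as np, cv2
from workcell import status, eyes, workorder
def cap(name,fn=None):
    c=eyes.capture(name)
    if fn: cv2.imwrite('pics/'+fn,c['pixels'][:,:,::-1])
    return c
def K(c): return np.array([[c['fx'],0,c['cx']],[0,c['fy'],c['cy']],[0,0,1.]])
def R(c):
    r=np.array(c['rotation'],float)
    if r.size==4:
        from scipy.spatial.transform import Rotation as T
        return T.from_quat([r[1],r[2],r[3],r[0]]).as_matrix()
    return r.reshape(3,3)
def onz(c,uv,z):
    p=cv2.undistortPoints(np.array(uv,float).reshape(-1,1,2),K(c),np.array(c['distortion'],float)).reshape(-1,2)
    d=np.c_[p,np.ones(len(p))]@R(c).T; o=np.array(c['xyz'],float)
    return o+d*((z-o[2])/d[:,2])[:,None]
def proj(c,P):
    r=R(c).T; q,_=cv2.projectPoints(np.array(P,float).reshape(-1,1,3),cv2.Rodrigues(r)[0],-r@np.array(c['xyz'],float),K(c),np.array(c['distortion'],float))
    return q.reshape(-1,2)
E
python3 - <<'E'
from h import *
for n in('top','side'):
    c=cap(n,n+'0.png'); print(n,c['xyz'],c['rotation'],c['fx'])
    hsv=cv2.cvtColor(c['pixels'],cv2.COLOR_RGB2HSV)
    for k,lo,hi in(('blue',(95,120,50),(130,255,255)),('green',(45,100,40),(90,255,255)),('red',(0,150,80),(8,255,255)),('yel',(22,130,100),(35,255,255))):
        m=cv2.inRange(hsv,lo,hi); _,l,s,ce=cv2.connectedComponentsWithStats(m)
        for i in range(1,len(s)):
            if s[i,4]>40: print(k,s[i],ce[i].round(1))
print(status.sense())
E
```

```text
top [0.42958144 0.04914381 0.84773583] [ 0.06060986 -0.62741918  0.77233084 -0.07859188] 411.11543574463315
blue [336   0  10   9  70] [340.5   3.7]
blue [223 239  14  15 162] [229.6 245.8]
green [254 229  14  15 165] [260.4 236.3]
red [287 216  19  19 280] [296.2 224.8]
yel [281 212  31  30 401] [295.3 227.9]
side [0.11159273 0.71863916 0.81885559] [ 0.1132667  -0.26523524  0.86812688 -0.40395129] 485.59602487359024
blue [  327     0   190   124 12267] [435.2  56.6]
blue [ 197   59   60   76 2103] [226.5  95.3]
blue [266 241  14  12 127] [272.3 246.5]
green [280 225  12  11 108] [285.6 229.6]
green [ 92 236  21  23 249] [102.  246.8]
green [529 322  19  12  47] [537.6 327.5]
red [292 203  17  13 159] [300.2 208.5]
red [  0 338   8  19 103] [  2.6 347. ]
yel [288 209  24  14 183] [299.4 217. ]
{'t': 0.1, 'joint_positions': array([-1.33688691e+00,  2.64665986e-01,  1.60522899e+00,  4.16629141e-06,
        1.27372801e+00, -3.68928816e-02]), 'qvel': array([-0.00078847, -0.00055827, -0.00486089,  0.00055628,  0.00153113,
        0.00043448]), 'joint_torque': array([ 5.58329102e-04, -5.03618431e+01, -3.58072221e+01,  7.31875026e-02,
        2.33736058e-02, -5.36716425e-05]), 'position': array([ 0.18042719, -0.64980151,  0.25452502]), 'tool_rot': array([-1.01044094e-03,  9.90846832e-01,  1.34987125e-01, -9.78590255e-05]), 'contact_force': array([-0.48196219, -0.5000992 , -0.2200121 ]), 'wrist_torque': array([ 0.06966067, -0.03441641,  0.00692128]), 'width': 0.0880874015664757}
```

View pics/top0.png

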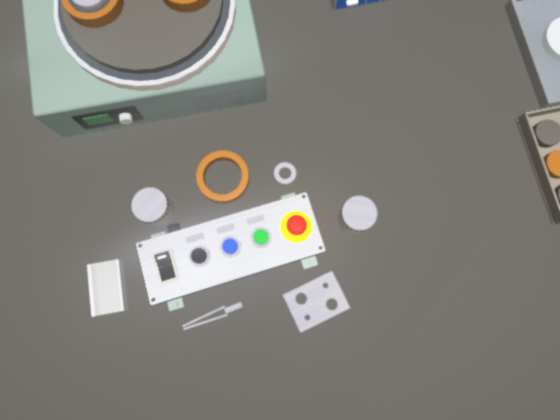

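View pics/side0.png

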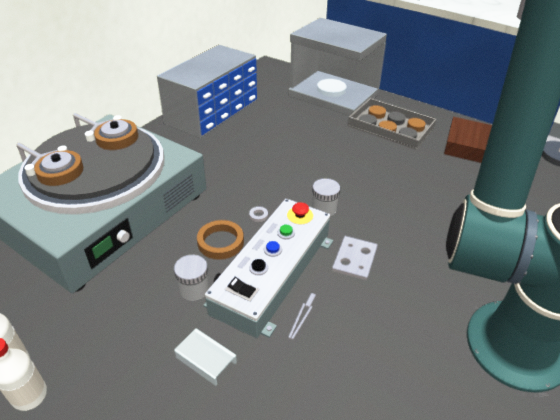

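The row runs rocker, black, blue, green, red; canister A stands beside the rocker and black button on the +x side, and canister B beyond the stop. In the top view blue is at (230,246), green (260,236), red (296,225), black about (199,256) and the rocker about (165,266).

```bash
python3 - <<'E'
from h import *
for n in('top','side'):
    c=cap(n); rgb=c['pixels']; hsv=cv2.cvtColor(rgb,cv2.COLOR_RGB2HSV)
    P={}
    for k,lo,hi,z,box in(('blue',(95,120,50),(130,255,255),.086,(200,200,300,290)),('green',(45,100,40),(90,255,255),.086,(200,200,300,290)),('red',(0,150,80),(8,255,255),.092,(200,180,330,290))):
        m=cv2.inRange(hsv,lo,hi); w=np.zeros_like(m); w[box[1]:box[3],box[0]:box[2]]=1; m=m*w
        C=max(cv2.findContours(m,0,2)[0],key=cv2.contourArea)
        M=cv2.moments(C); P[k]=onz(c,[M['m10']/M['m00'],M['m01']/M['m00']],z)[0]
    print(n,{k:(v*1000).round(1) for k,v in P.items()}, 'b-g mm',np.linalg.norm(P['blue']-P['green'])*1e3)
    y=P['blue'][:2]-P['green'][:2]; y/=np.linalg.norm(y); 
    # plate outline
    m=cv2.inRange(hsv,(0,0,150),(180,60,255)); m=cv2.morphologyEx(m,3,np.ones((5,5),np.uint8))
    for C in cv2.findContours(m,0,2)[0]:
        u,v=P and proj(c,P['blue'])[0]
        if cv2.pointPolygonTest(cv2.convexHull(C),(float(u),float(v)),False)>0:
            pc=onz(c,C.reshape(-1,2),.07)[:,:2].astype(np.float32); r=cv2.minAreaRect(pc); print('plate',r)
            b=cv2.boxPoints(r); e=max((b[1]-b[0],b[2]-b[1]),key=np.linalg.norm); print('long angle',np.degrees(np.arctan2(e[1],e[0]))%180)
    print('btn angle',np.degrees(np.arctan2(y[1],y[0])))
    x=np.array([y[1],-y[0]]); 
    g=P['blue'][:2]
    q=np.r_[g+125*y/1e3,.075]; uv=proj(c,[q])[0]; print('rocker px',uv)
    u,v=uv.astype(int); cv2.imwrite('pics/r_%s.png'%n,cv2.resize(rgb[v-40:v+40,u-40:u+60,::-1],None,fx=5,fy=5))
    k=[np.r_[g+125*y/1e3+16*x/1e3,.085]]; print('on end',np.array(k)*1e3, proj(c,k)-[u-40,v-40])
E
cd pics; python3 -c "
import cv2,numpy as np
cv2.imwrite('r.png',np.hstack([cv2.resize(cv2.imread(f'r_{n}.png'),(400,320)) for n in('top','side')]))"
```

```text
top {'blue': array([521.9, 115.4,  86. ]), 'green': array([527.3,  56.1,  86. ]), 'red': array([534.1, -13.3,  92. ])} b-g mm 59.53684113029849
plate ((0.515205979347229, 0.11511079967021942), (0.1489582657814026, 0.34200555086135864), 5.185427188873291)
long angle 95.18543
btn angle 95.1498315309535
rocker px [165.2146154  266.00109225]
on end [[526.64651896 241.30381581  85.        ]] [[36.6984768  31.31528112]]
side {'blue': array([519.4, 121.5,  86. ]), 'green': array([525. ,  62.2,  86. ]), 'red': array([532.5,  -9.8,  92. ])} b-g mm 59.60035566944481
plate ((0.5451369285583496, 0.12398293614387512), (0.17573581635951996, 0.3500252962112427), 5.344454288482666)
long angle 95.34445
btn angle 95.33372269256206
rocker px [241.29860672 290.13510845]
on end [[523.73790804 247.4824195   85.        ]] [[33.13974211 33.7456135 ]]
```

View pics/r.png

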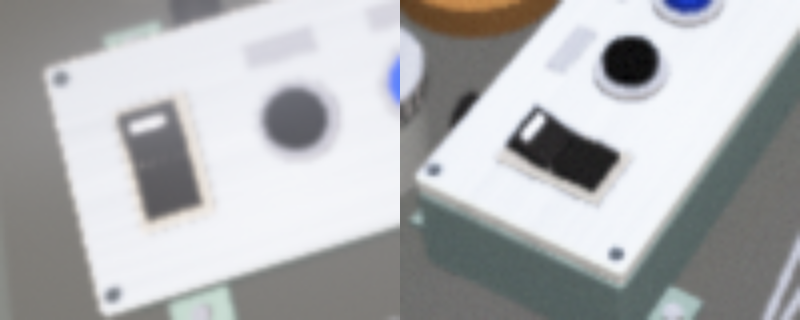

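The rocker is off: its raised half with the white bar is on the +x side. Button spacing comes out at 59.5 mm against 60, which fits. Allowing for the visible cap sides, my estimates in mm are blue (522,117), green (527.5,57.3), rocker on-end (526.5,243), and station y at 95.2°.

jog_arm:
  series:
    - [[300, 350, 0], [0, 0, -10.3], 255]
    - [[300, 350, 0], [0, 0, -10.3], 255]
    - [[300, 350, 0], [0, 0, -10.3], 255]
    - [[300, 350, 0], [0, 0, -10.3], 255]
    - [[300, 350, 0], [0, 0, -10.3], 255]
    - [[300, 350, 0], [0, 0, -10.3], 255]
    - [[300, 350, 0], [0, 0, -10.3], 255]
    - [[300, 350, 0], [0, 0, -10.3], 255]
    - [[300, 350, 0], [0, 0, -10.3], 255]
    - [[300, 350, 0], [0, 0, -10.3], 255]
    - [[345, 893, 0], [0, 0, -10.3], 255]
    - [[345, 893, 0], [0, 0, -10.3], 255]
    - [[345, 893, 0], [0, 0, -10.3], 255]
    - [[345, 893, 0], [0, 0, -10.3], 255]
    - [[345, 893, 0], [0, 0, -10.3], 255]
    - [[345, 893, 0], [0, 0, -10.3], 255]
    - [[345, 893, 0], [0, 0, -10.3], 255]
    - [[345, 893, 0], [0, 0, -10.3], 255]
    - [[345, 893, 0], [0, 0, -10.3], 255]
    - [[345, 893, 0], [0, 0, -10.3], 255]
  grip_force: 20

```text
t: 2.2
position: [0.5218, 0.1992, 0.2557]
tool_rot: [0.0, 0.999, 0.045, 0.0]
contact_force: [0.9, -1.3, 0.6]
width: 0.0003
```

jog_arm:
  series:
    - [[0, 0, 0], [0, 0, 0], 255]
    - [[0, 0, 0], [0, 0, 0], 255]
    - [[0, 0, 0], [0, 0, 0], 255]

```text
t: 2.5
position: [0.5218, 0.1966, 0.2554]
tool_rot: [0.0, 0.999, 0.045, -0.0]
contact_force: [-0.3, 0.5, -1.2]
width: 0.0004
```

jog_arm:
  series:
    - [[5, 46, 0], [0, 0, 0], 255]
    - [[5, 46, 0], [0, 0, 0], 255]
    - [[5, 46, -40], [0, 0, 0], 255]
    - [[5, 46, -80], [0, 0, 0], 255]
    - [[5, 46, -120], [0, 0, 0], 255]
    - [[5, 46, -135], [0, 0, 0], 255]
    - [[5, 46, -135], [0, 0, 0], 255]
    - [[5, 46, -135], [0, 0, 0], 255]
    - [[5, 46, -135], [0, 0, 0], 255]

```text
t: 3.4
position: [0.5289, 0.2442, 0.1235]
tool_rot: [-0.001, 0.999, 0.045, 0.002]
contact_force: [0.0, -0.5, 0.7]
width: 0.0009
```

```bash
python3 - <<'E'
from h import *
s=status.sense(); print(s['position'],s['tool_rot'],s['contact_force'])
im=[]
for n in('top','side'):
    c=cap(n); u,v=proj(c,[[.5265,.243,.085]])[0].astype(int)
    im.append(cv2.resize(c['pixels'][v-50:v+50,u-50:u+50,::-1],(400,400)))
cv2.imwrite('pics/near.png',np.hstack(im))
E
```

```text
[0.52888724 0.24421802 0.12347608] [-7.50427402e-04  9.98975174e-01  4.52022514e-02  2.18983502e-03] [ 0.00499082 -0.47950307  0.7466475 ]
```

View pics/near.png

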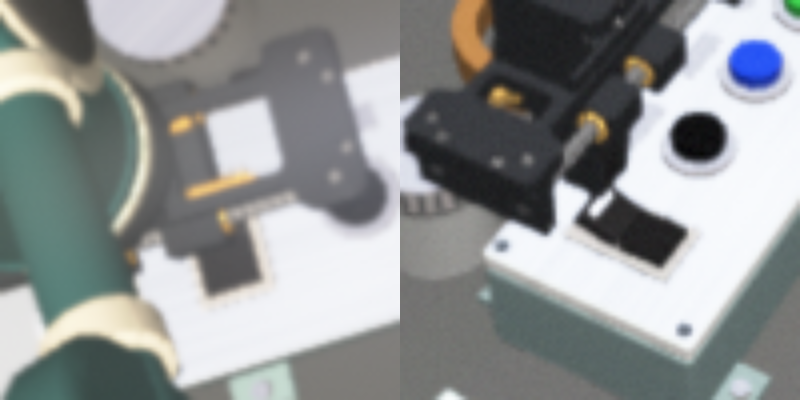

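The near view shows the fingertips standing over the white-bar end of the rocker, clear of the canister and the black button. Next I press down.

jog_arm:
  series:
    - [[-2, -1, -6], [0, 0, 0], 255]
    - [[-2, -1, -12], [0, 0, 0], 255]
    - [[-2, -1, -18], [0, 0, 0], 255]
    - [[-2, -1, -22], [0, 0, 0], 255]
    - [[-2, -1, -25], [0, 0, 0], 255]
    - [[-2, -1, -27], [0, 0, 0], 255]
    - [[-2, -1, -27], [0, 0, 0], 255]
    - [[-2, -1, -27], [0, 0, 0], 255]

```text
t: 4.3
position: [0.5261, 0.2433, 0.0948]
tool_rot: [-0.0, 0.999, 0.046, 0.001]
contact_force: [1.9, -1.1, 3.7]
width: 0.0002
```

jog_arm:
  series:
    - [[0, 0, -1], [0, 0, 0], 255]
    - [[0, 0, -2], [0, 0, 0], 255]
    - [[0, 0, -2], [0, 0, 0], 255]

```text
t: 4.6
position: [0.5262, 0.2433, 0.0947]
tool_rot: [-0.0, 0.999, 0.046, 0.001]
contact_force: [-2.2, -2.6, 16.8]
width: 0.0006
```

Hard stop at 17 N with the tip at 78 mm, so the rocker is down. Lift and move over blue.

jog_arm:
  series:
    - [[0, 0, 25], [0, 0, 0], 255]
    - [[0, 0, 50], [0, 0, 0], 255]
    - [[-2, -40, 50], [0, 0, 0], 255]
    - [[-3, -80, 50], [0, 0, 0], 255]
    - [[-4, -115, 50], [0, 0, 0], 255]
    - [[-4, -126, 50], [0, 0, 0], 255]
    - [[-4, -126, 40], [0, 0, 0], 255]
    - [[-4, -126, 35], [0, 0, 0], 255]
    - [[-4, -126, 35], [0, 0, 0], 255]
    - [[-4, -126, 35], [0, 0, 0], 255]

```text
t: 5.6
position: [0.5205, 0.118, 0.126]
tool_rot: [-0.0, 0.999, 0.046, -0.001]
contact_force: [0.6, -0.2, -0.3]
width: 0.0005
```

```bash
python3 - <<'E'
from h import *
s=status.sense(); print(s['position'],s['tool_rot'],s['contact_force'])
im=[]
for n in('top','side'):
    c=cap(n); a=c['pixels'].copy(); p=s['position']; t=proj(c,[[p[0],p[1],p[2]-.017]])[0]
    u,v=proj(c,[[.52,.16,.085]])[0].astype(int)
    cr=cv2.resize(a[v-55:v+55,u-55:u+55,::-1],(400,400))
    print(n,'tip crop px',(t-[u-55,v-55])*400/110); im.append(cr)
cv2.imwrite('pics/blue.png',np.hstack(im))
E
```

```text
[0.5204709  0.11799738 0.12601298] [-6.19726668e-05  9.98931462e-01  4.62112102e-02 -6.73843582e-04] [ 0.64100226 -0.17739949 -0.25993182]
top tip crop px [275.89367223 179.9675182 ]
side tip crop px [243.42227899 129.37814617]
```

View pics/blue.png

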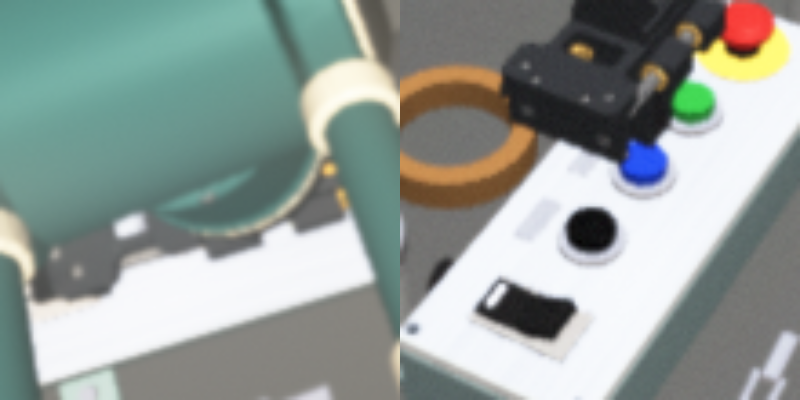

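The rocker has flipped: the white-bar half is level and the near half is raised. The fingertips are over blue, so I press it and lift.

jog_arm:
  series:
    - [[1, -1, -8], [0, 0, 0], 255]
    - [[1, -1, -16], [0, 0, 0], 255]
    - [[1, -1, -22], [0, 0, 0], 255]
    - [[1, -1, -26], [0, 0, 0], 255]
    - [[1, -1, -29], [0, 0, 0], 255]
    - [[1, -1, -30], [0, 0, 0], 255]
    - [[1, -1, -30], [0, 0, 0], 255]
    - [[1, -1, -30], [0, 0, 0], 255]

```text
t: 6.5
position: [0.5214, 0.1159, 0.0974]
tool_rot: [-0.0, 0.999, 0.045, -0.001]
contact_force: [-3.6, 0.4, 7.0]
width: 0.0008
```

jog_arm:
  series:
    - [[0, 0, -1], [0, 0, 0], 255]
    - [[0, 0, -1.5], [0, 0, 0], 255]
    - [[0, 0, -1.5], [0, 0, 0], 255]

```text
t: 6.8
position: [0.5215, 0.1159, 0.0972]
tool_rot: [0.0, 0.999, 0.045, -0.001]
contact_force: [-8.2, -0.6, 16.2]
width: 0.0008
```

Blue is fully in: hard stop at 16 N. I release it fully and move over green.

jog_arm:
  series:
    - [[0, 0, 15], [0, 0, 0], 255]
    - [[0, 0, 30], [0, 0, 0], 255]
    - [[0, 0, 30], [0, 0, 0], 255]
    - [[3, -30, 30], [0, 0, 0], 255]
    - [[6, -59, 30], [0, 0, 0], 255]
    - [[6, -59, 30], [0, 0, 0], 255]
    - [[6, -59, 30], [0, 0, 0], 255]
    - [[6, -59, 30], [0, 0, 0], 255]

```text
t: 7.6
position: [0.5276, 0.0574, 0.1249]
tool_rot: [-0.0, 0.999, 0.045, -0.0]
contact_force: [-0.6, 0.8, 0.0]
width: 0.0002
```

```bash
python3 - <<'E'
from h import *
s=status.sense(); print(s['position'],s['contact_force'])
c=cap('side'); u,v=proj(c,[[.52,.1,.085]])[0].astype(int)
cv2.imwrite('pics/green.png',cv2.resize(c['pixels'][v-65:v+65,u-65:u+65,::-1],(500,500)))
E
```

```text
[0.52764907 0.05738509 0.12493894] [-0.57809489  0.82505131  0.0080855 ]
```

View pics/green.png

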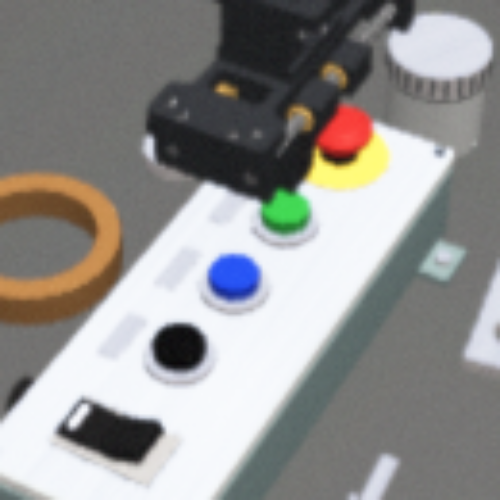

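Blue is back out, the rocker is on, and the tips stand over green. The gripper body will be about 45 mm above the red head when pressing.

jog_arm:
  series:
    - [[0, 0, -8], [0, 0, 0], 255]
    - [[0, 0, -15], [0, 0, 0], 255]
    - [[0, 0, -21], [0, 0, 0], 255]
    - [[0, 0, -25], [0, 0, 0], 255]
    - [[0, 0, -28], [0, 0, 0], 255]
    - [[0, 0, -30], [0, 0, 0], 255]
    - [[0, 0, -30.5], [0, 0, 0], 255]
    - [[0, 0, -30.5], [0, 0, 0], 255]

```text
t: 8.45
position: [0.5275, 0.0573, 0.0972]
tool_rot: [-0.0, 0.999, 0.045, -0.001]
contact_force: [-9.8, 1.3, 19.1]
width: 0.0005
```

Green is at its hard stop (19 N). Now I retreat straight up, then back toward the robot's side.

jog_arm:
  series:
    - [[0, 0, 20], [0, 0, 0], 255]
    - [[0, 0, 50], [0, 0, 0], 255]
    - [[0, 0, 100], [0, 0, 0], 255]
    - [[0, 0, 150], [0, 0, 0], 255]
    - [[0, -50, 160], [0, 0, 0], 255]
    - [[0, -100, 160], [0, 0, 0], 255]
    - [[0, -150, 160], [0, 0, 0], 255]
    - [[0, -200, 160], [0, 0, 0], 255]
    - [[0, -250, 160], [0, 0, 0], 255]
    - [[0, -300, 160], [0, 0, 0], 255]
    - [[0, -350, 160], [0, 0, 0], 255]
    - [[0, -350, 160], [0, 0, 0], 255]
    - [[0, -350, 160], [0, 0, 0], 255]
    - [[0, -350, 160], [0, 0, 0], 255]

```text
t: 9.85
position: [0.5277, -0.2922, 0.2542]
tool_rot: [-0.0, 0.999, 0.046, -0.0]
contact_force: [1.1, -0.1, -0.1]
width: 0.0006
```

```bash
python3 - <<'E'
from h import *
s=status.sense(); print(s['t'],s['position'],s['contact_force'],abs(s['qvel']).max())
c=cap('side','side1.png'); d=cap('top','top1.png')
a=cv2.imread('pics/top0.png')
print('diff top px', [ (x,y,w,h,n) for x,y,w,h,n in cv2.connectedComponentsWithStats((cv2.absdiff(a,d['pixels'][:,:,::-1].copy()).max(2)>40).astype(np.uint8))[2][1:] if n>8])
cv2.imwrite('pics/end.png',np.hstack([d['pixels'][120:350,70:410,::-1],c['pixels'][160:390,120:460,::-1]]))
E
```

```text
9.85 [ 0.52769261 -0.29223333  0.25422947] [ 1.14475581 -0.07911528 -0.08355514] 0.021447333090889524
diff top px [(np.int32(525), np.int32(96), np.int32(35), np.int32(79), np.int32(1808)), (np.int32(437), np.int32(123), np.int32(103), np.int32(84), np.int32(4083)), (np.int32(156), np.int32(250), np.int32(13), np.int32(10), np.int32(59)), (np.int32(159), np.int32(273), np.int32(2), np.int32(6), np.int32(9)), (np.int32(161), np.int32(272), np.int32(15), np.int32(10), np.int32(44))]
```

View pics/end.png

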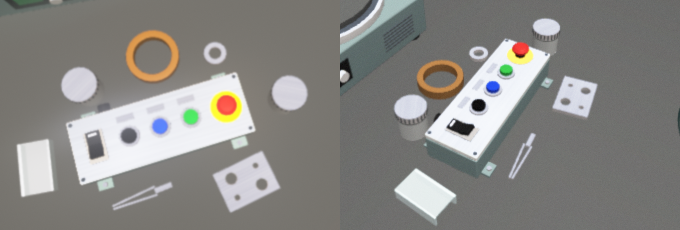

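The only changes on the bench are at the rocker; the other differences are the arm itself. All buttons are out and the loose things have not moved.

```bash
python3 -c "
from workcell import workorder; print(workorder.hand_in())"
```

```text
the job is handed in; nothing more can be done
None
```

I switched the mains rocker on, pressed and released the blue reset, then pressed and released the green start, and handed the job in at about 10 s of the 42 s allowed. The hand-in gives no verdict, so the result is judged from my own checks.

- **Presses:** each one ran onto its hard stop at 16–19 N. The fingertips were at about 78 mm height for the rocker and 80 mm for both buttons, which matches the given sizes.
- **Last pictures:** the rocker stands at on, and the buttons and the emergency stop look out. Compared with the first top view, only the rocker and the arm changed, so nothing loose moved. The hand is well clear at 0.25 m height, with about 1 N or less on each axis, no more than the sensor's noise.
- **Disagreement:** the two cameras differed by about 6 mm along y for the buttons. I put this mainly down to the side view also seeing the cap sides and used a point between the two. The close-up views and the stop heights agreed with that point.

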